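Wedge a tube rack tight in a shaker carrier

TASK

Get the blue tube rack ready for shaking: set it flat in the metal carrier, up against the sprung end plate, and let go of it. Then stand the orange wedge in the gap left at the other end of the rack and drive it in, thin end first, until its thick end is flush with the front end of the carrier's sloped cheek and the sprung plate stays pressed in. Keep the rack upright and leave the other things on the bench where they are.

Things in the scene. Friction and masses are not known exactly. Their poses are not given: they have to be found in the camera images.
- carrier: Grey metal carrier fixed on the worktop, bed 14 mm thick. Origin on the worktop under the middle of the bay for the rack; x = direction in which the wedge is driven (away from the robot), y = along the rack's length. Bed: x -48..48, y -82..98 mm, and a tongue, y 37..87, runs forward to x = -115 as the wedge's runway. Front of the bay is open.
- plate_face (a point): Foot of the sprung end plate's rubber face when not pressed, at carrier x 0, y -50, z 14 mm. The plate is 52 mm wide (x -26..26), z 18..44; a dark end block stands behind it (y -80..-68, top z 48).
- rear_stops (a point): Between the two dark rear stops of the bay, at carrier x 34 (their front face), y 0, z 14 mm. The stops are 8 mm thick, top z 36, at y -48..-26 and y 22..44, free between for a finger. They keep the wedge from dragging the rack away.
- cheek_front (a point): Upper inner corner of the front end of the dark sloped cheek at the carrier's +y end: carrier x -45, y 74, z 48 mm. From there the cheek's inner face runs straight to x 45, y 58.3, so the gap between rack and cheek narrows away from the robot. Cheek z 14..48, outer face y 96.
- end_plate (a joint): Sprung end plate of the carrier: slides along the carrier's -y when the rack is pressed against it. 0 = not pressed, grows to 0.010 m at its stop; spring 800 N/m (0.8 N per mm); springs back when let go.
- rack_center (a point): Centre of the blue microtube rack with coloured caps: 60 (its x) x 100 (its y) x 30 mm solid, 35 mm with caps, about 0.14 kg; point 15 mm above its underside. Starts flat on the worktop. Goes in the bay with its 100 mm along carrier y, either way round; grasp across the 60 mm. Against the unpressed plate its centre is at carrier y = 0, z = 29 mm.
- wedge_foot (a point): Orange plastic wedge, about 0.09 kg, standing upright; point on its underside, half-way along. Its x points to the thin end, z up. Body x -40..40, 34 mm high. Flat face (goes against the rack) at y = -12; the other face tapers from y = 18 at the thick end to y = 4 at the thin end, the same slope as the cheek. The thin end's -y corner is cut off over the last 10 mm.
- wedge_grip (a point): Centre of the wedge's grip tab, 47 mm straight above wedge_foot; axes as there. Tab 26 (x) x 14 (y) mm, 34 to 60 mm up. Wedge flush: this point at carrier x -5, y 56, z 61 mm, plate pressed about 6 mm. With the rack against the unpressed plate it bites 34 mm before. Drive it by pushing low on the thick end, about 15 N (pushed by the tab it jams); friction then holds it.
- tape_roll: Green roll of tape, 65 mm wide, 14 mm high, lying flat in front of the brown shaker; origin under its centre. Bystander.
- timer: White bench timer, 63 x 99 x 20 mm, lying flat at the left near the clear upright shield (solid; keep the arm clear of it); origin under its centre. Bystander.
- petri_dish: Plastic dish with lid, 66 mm wide, 16 mm high; origin under its centre. Bystander.
- small_bottle: Small clear bottle with red cap, 44 mm wide, 94 mm high; origin under its centre. Bystander.

How it is judged (in metres and radians):
On the way, in this order (a step that is already met when the one before it is completed fails the run):
1. the rack stands in the carrier bay, released, the wedge not yet in (x of rack_center in the frame of carrier between -0.012 and 0.012 m and y of rack_center in the frame of carrier between -0.012 and 0.012 m and z of rack_center in the frame of carrier between 0.022 and 0.034 m and angle between the y axis of rack_center and the y axis of carrier, either way round below 0.1 rad and angle between rack_center's own z axis and vertical below 0.1 rad and y of rack_center in the frame of carrier below 0.007 m and contact force between tube_rack and the fingers below 0.1 N and value of joint end_plate below 0.003 m), for 0.2 s.
2. the wedge is driven home and the sprung plate is pressed in (x of rack_center in the frame of carrier between -0.012 and 0.012 m and y of rack_center in the frame of carrier between -0.012 and 0.012 m and z of rack_center in the frame of carrier between 0.022 and 0.034 m and angle between the y axis of rack_center and the y axis of carrier, either way round below 0.1 rad and angle between each of rack_center, wedge_grip's own z axis and vertical below 0.1 rad and value of joint end_plate above 0.0035 m and x of wedge_grip in the frame of carrier between -0.014 and 0.004 m and y of wedge_grip in the frame of carrier between 0.046 and 0.066 m and z of wedge_grip in the frame of carrier between 0.055 and 0.068 m and angle between the x axis of wedge_grip and the x axis of carrier, either way round below 0.1 rad), for 0.2 s.
At the end, for the whole second after the job is handed in: Rack flat and square (0.1 rad) in the bay, centre within 12 mm in x and 12 mm in y of its middle; wedge upright and square (0.1 rad) on the bed between rack and cheek, thick end flush within 9 mm of the cheek front end; plate pressed over 3.5 mm; both at rest (all of step 2 and linear speed of each of tube_rack, wedge below 0.01 m/s); the robot touches nothing.
It fails at once if the tube rack is tipped by more than 0.5 rad (angle between rack_center's own z axis and vertical above 0.5 rad).
It fails at once if a bystander is moved by more than 30 mm (distance of any of tape_roll, timer, petri_dish, small_bottle from where it was at the start of the episode above 0.03 m).
It also fails if it takes over 69 s, if anything falls off the work surface, if the arm or the gripper's body presses on something with over 40 N, if the wrist force passes 120 N, or if a joint passes its speed limit or range.

ROBOT

A 6-joint arm with a two-finger parallel gripper is mounted at the origin on a cart in front of the work surface, level with it; the furniture and walls round the work are solid. World frame = base frame: x ahead of the robot, y to its left, z up, the work surface at z = 0. Lengths are in mm, angles in rad, forces in N, time in s.
With the tool pointing down it reaches from about 350 to 975 mm from the base axis. Payload 7.1 kg.
Tool frame: the origin (TCP) lies at the very end of the fingers, on their centre line; the grasp point (between the pads) lies 19 mm behind it (ctrl.tcp_to_grasp is the distance from the TCP to the grasp point, in mm); z points along the fingers, x is the direction in which the jaws open and shut, and the axes are right-handed (so a half turn about z gives the same grasp; the last joint's range is limited). The gripper opens to 88 mm and grips with 3 to 60 N. Pads are 20 mm wide; open, the fingers measure 115 mm over their backs; the gripper's body (75 mm by 178 mm) begins 61 mm behind the grasp point.
Start: joints at [-1.25, 0.423, 1.63, -0, 1.089, -0.019], TCP at [208.329, -589.24, 222.675] pointing down, gripper open.
Joint ranges: [-3, 3], [-0.9, 2.11], [0.09, 2.58], [-1.31, 4.45], [0.11, 2.69], [-2.54, 2.54]. Speed limits (rad/s): [2.39, 2.39, 3.01, 3.14, 3.14, 3.14].

INTERFACE

Orientations are given as a rotation vector (axis times angle).
In Python, from workcell import get_obs, viewer, ctrl, masks_of gives the robot as it stands. The module is installed in compiled form; this text tells all that it offers.
- The arm moves only by the shell command python3 -m inch 'ROWS'. ROWS is JSON, a list of rows, each an object of numbers: "tx", "ty", "tz": the shift along the tool's x, y, z in cm; "ax", "ay", "az": the turn, a rotation vector about the tool's x, y, z in degrees; "jaw": the opening, from 0 (shut) to 1 (fully open). In form: [{"tx": .., "ty": .., "tz": .., "ax": .., "ay": .., "az": .., "jaw": ..}, ...]. A call has 1 to 12 rows; each row shifts and turns the commanded pose from where the row before left it, along the tool's axes as they then stand; what a row does not reach is not made up. A row lasts 1/8 s, in which the tool goes at most 62.5 mm and 10.7 degrees, less where a joint would pass 70% of its speed; a pose out of reach is approached as far as the arm can. A call is refused whole if a number of a shift passes 6.25 or a number of a turn 10.7, either way. A call with a gripper value outside its range is refused whole. The fingers move at their own pace and stop on an object; the grip force is fixed at half the most. Time passes only in rows, so rows that do not move let the fingers close. It gives the time, the measured TCP pose, the force and the opening at its end, in the units of the state.
- get_obs(): the state, without advancing time (a new reading comes with each control period).
- viewer.get_image(name): name is "side" or "top"; returns (picture, depth): 400x640x3 uint8, red, green, blue; 400x640 float32, mm along the optical axis (not along the pixel's ray), 0 where there is no reading.
- viewer.get_calibration(name): a dict with "fx", "fy", "cx", "cy" (pixels), "rvec" (rotation vector, rad) and "tvec" (3), from world to camera coordinates, as OpenCV has them. Camera axes: x right, y down, z forward; pixel columns grow to the right and rows downward; lengths in mm; the calibration is good to about 2 mm. A picture is of the moment at which its call begins. get_calibration takes no time and is no camera call.
- ctrl.close_job(): hands the job in, once; it reports no verdict.
Trained networks look in the newest picture that a camera, given by its name, has taken for a name from the list of things; names that differ only in an ending like _2 or _b are one class to them, and where a whole thing is asked for, a point or a joint stands for the part that bears it (a point fixed in the world has none). Each returns a list of dicts, best first, with "score" (0 to 1); they miss things now and then, are a little off and sometimes report something else, mostly with a low value. They report only what shows in the picture. A call takes as long as a camera call.
- masks_of(camera, thing): "pixels" (400x640 bool, what is visible of it) and "location" ([column, row] in pixels, amid what is visible of it).
The state is a dict: "t": time; "qpos": joint angles; "qvel": joint speeds; "joint_torque": joint torques, N m; "ee_pos": TCP position; "orientation": TCP orientation; "ft_force": force on the tool from outside, world axes, zero at the start; "moment": the same for the moment, N m; "width": finger opening in mm.
Only numpy, scipy, OpenCV 4.12 (cv2) and the standard library are available. Lean on these libraries where they do the work, as an engineer would, in place of code of your own. Each camera call takes 0.05 s, during which the arm holds its last target. There are 200 camera calls.

## Working session

There is one attempt and no reset: what is moved stays moved. The work goes in short steps, Python scripts to look and compute and a shell command to move; the robot and the scene stay as the last step left them, time stands still between calls to the robot, and variables do not carry over. Pictures are saved under pics/ and viewed, about 8 in all and at most 12, crops included, and the job is handed in when it is done.

```bash
mkdir -p pics
python3 - <<'E'
from workcell import get_obs, viewer, ctrl
import cv2,numpy as np
o=get_obs();print({k:np.round(v,3).tolist() for k,v in o.items()},ctrl.tcp_to_grasp)
for n in("top","side"):
    im,d=viewer.get_image(n);cv2.imwrite(f"pics/{n}0.png",im[:,:,::-1]);np.savez(f"{n}0.npz",im=im,d=d)
    print(n,viewer.get_calibration(n))
E
```

```text
{'t': 0.0, 'qpos': [-1.25, 0.424, 1.631, 0.0, 1.089, -0.019], 'qvel': [-0.002, -0.0, -0.001, -0.003, -0.001, -0.0], 'joint_torque': [-0.002, -54.462, -27.366, 0.064, 0.023, -0.0], 'ee_pos': [208.182, -588.741, 221.936], 'orientation': [-2.564, 1.813, 0.002], 'ft_force': [0.119, 0.461, -0.364], 'moment': [-0.039, 0.058, 0.04], 'width': 87.95} 18.700000000000003
top {'fx': 401.3977302884792, 'fy': 401.3977302884792, 'cx': 316.6402377626413, 'cy': 198.37838923668284, 'rvec': array([ 2.19506288, -2.14474172,  0.12003438]), 'tvec': array([-116.49281793,  551.89825621, 1385.66338439])}
side {'fx': 430.66773572306306, 'fy': 430.66773572306306, 'cx': 321.87356895680443, 'cy': 198.82479334480232, 'rvec': array([ 0.58422975, -2.50022653,  1.34354214]), 'tvec': array([ 454.87737193,  212.56378309, 1284.75312915])}
```

View pics/top0.png

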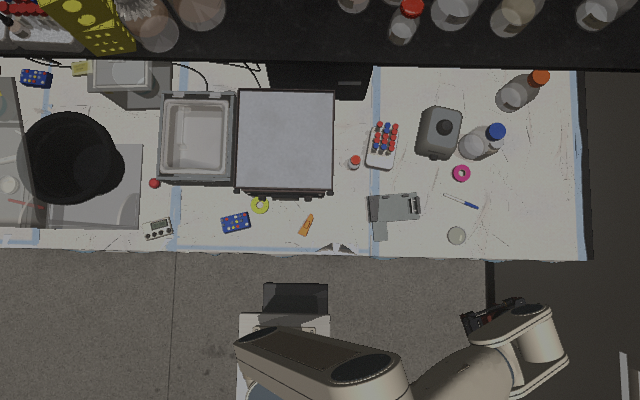

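View pics/side0.png

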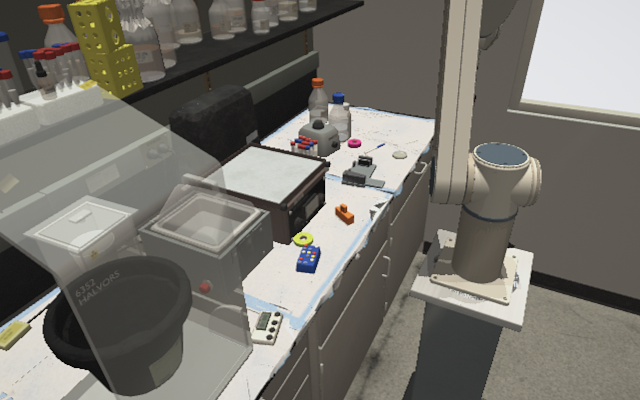

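The top view shows the rack at (236,222), the wedge at (306,224) and the carrier at (395,207), with its tongue at (380,230) towards the robot. The side view shows the same items at (308,259), (345,213) and (365,172). Next I'll fit models of them to the masks.

```bash
cat > h.py <<'E'
from workcell import get_obs, viewer, ctrl, masks_of
import cv2,numpy as np
from scipy.spatial.transform import Rotation as R
from scipy.optimize import minimize
cal={n:viewer.get_calibration(n) for n in("top","side")}
def prism(poly,z0,z1): return np.array([[x,y,z] for z in(z0,z1) for x,y in poly],float)
def box(x0,x1,y0,y1,z0,z1): return prism([(x0,y0),(x1,y0),(x1,y1),(x0,y1)],z0,z1)
M={'carrier':[box(-48,48,-82,98,0,14),box(-115,-48,37,87,0,14),box(-26,26,-56,-50,18,44),box(-45,45,-80,-68,14,48),
  box(34,42,-48,-26,14,36),box(34,42,22,44,14,36),prism([(-45,74),(45,58.3),(45,96),(-45,96)],14,48)],
 'rack_center':[box(-30,30,-50,50,0,30),box(-25,25,-45,45,30,35)],
 'wedge_foot':[prism([(-40,-12),(30,-12),(40,-6),(40,4),(-40,18)],0,34),box(-13,13,-7,7,34,60)]}
def proj(n,P):
    c=cal[n];K=np.array([[c['fx'],0,c['cx']],[0,c['fy'],c['cy']],[0,0,1]])
    return cv2.projectPoints(np.asarray(P,float).reshape(-1,1,3),c['rvec'],c['tvec'],K,None)[0].reshape(-1,2)
def tf(p,P,z=0):
    c,s=np.cos(p[2]),np.sin(p[2]);P=np.asarray(P,float).reshape(-1,3)
    return np.c_[p[0]+c*P[:,0]-s*P[:,1],p[1]+s*P[:,0]+c*P[:,1],P[:,2]+z]
S=8
def render(n,thing,p,win,z=0):
    x,y,w,h=win;m=np.zeros((h*S,w*S),np.uint8)
    for b in M[thing]:
        q=(proj(n,tf(p,b,z))-[x-.5,y-.5])*S
        cv2.fillConvexPoly(m,cv2.convexHull(np.round(q).astype(np.int32)),255)
    return cv2.resize(m,(w,h),interpolation=cv2.INTER_AREA)/255.
def cloud(n,d,mask):
    c=cal[n];v,u=np.nonzero(mask&(d>0));z=d[v,u]
    P=np.c_[(u-c['cx'])/c['fx']*z,(v-c['cy'])/c['fy']*z,z]
    return (P-c['tvec'])@R.from_rotvec(c['rvec']).as_matrix()
def fit(thing,masks,p0s,z=0):
    W={}
    for n,m in masks.items():
        x,y,w,h=cv2.boundingRect(m.astype(np.uint8));W[n]=(x-8,y-8,w+16,h+16)
    def cost(p):
        t=0
        for n,m in masks.items():
            x,y,w,h=W[n];t+=np.abs(render(n,thing,p,W[n],z)-m[y:y+h,x:x+w]).sum()/m.sum()
        return t
    best=None
    for p0 in p0s:
        sim=np.array(p0)+np.vstack([np.zeros(3),np.diag([8,8,.15])])
        r=minimize(cost,p0,method='Nelder-Mead',options=dict(initial_simplex=sim,xatol=.05,fatol=1e-4))
        if best is None or r.fun<best.fun: best=r
    return best.x,best.fun
E
cat > look.py <<'E'
import sys
from h import *
def look(things=('carrier','rack_center','wedge_foot'),zs={},cams=("top","side")):
    im={n:viewer.get_image(n) for n in cams};out={}
    for t in things:
        ms={}
        for n in cams:
            r=masks_of(n,t)
            if r:
                ms[n]=r[0]['pixels'];P=cloud(n,im[n][1],ms[n])
                print(t,n,round(r[0]['score'],2),r[0]['location'],ms[n].sum(),'cloud med',np.median(P,0).round(1),'zpct',np.percentile(P[:,2],[2,50,98]).round(1))
        if not ms: continue
        c0=np.median(cloud(*[(n,im[n][1],ms[n]) for n in ms][0]),0)
        for keys in [list(ms)]+[[k] for k in ms]:
            x,f=fit(t,{k:ms[k] for k in keys},[(c0[0],c0[1],a) for a in (np.arange(-3,3.2,.4) if t!='carrier' else (-.3,0,.3))],zs.get(t,0))
            print('  fit',keys,x.round(3),round(f,3))
            out.setdefault(t,x)
    return im,out
if __name__=="__main__":
    im,out=look()
    V=[]
    for n in("top","side"):
        a=im[n][0][:,:,::-1].copy();k=4
        x0,y0=(215,185) if n=="top" else (285,150)
        w,h=(210,70) if n=="top" else (120,130)
        a=cv2.resize(a[y0:y0+h,x0:x0+w],None,fx=k,fy=k,interpolation=cv2.INTER_CUBIC)
        for t,p in out.items():
            for b in M[t]:
                q=(proj(n,tf(p,b))-[x0-.5,y0-.5])*k
                cv2.polylines(a,[cv2.convexHull(q.astype(np.int32))],True,(0,0,255),1)
        cv2.imwrite(f"pics/{n}_fit.png",a[:600,:800]);
E
python3 look.py
```

```text
carrier top 0.59 [386.7, 211.5] 1611 cloud med [ 521.5 -359.3   15.2] zpct [ 7.8 15.2 51.5]
carrier side 0.68 [358.5, 176.9] 805 cloud med [ 516.8 -331.4   17.1] zpct [ 6.2 17.1 50.9]
  fit ['top', 'side'] [ 5.32813e+02 -3.83744e+02  1.13000e-01] 0.292
  fit ['top'] [ 5.32398e+02 -3.83052e+02  1.06000e-01] 0.072
  fit ['side'] [ 5.36047e+02 -3.89498e+02  1.19000e-01] 0.201
rack_center top 0.88 [235.5, 224.8] 456 cloud med [461.7 178.7  30.1] zpct [ 2.3 30.1 38.4]
rack_center side 0.95 [308.2, 256.8] 506 cloud med [457.5 198.2  30.4] zpct [ 4.6 30.4 37.7]
  fit ['top', 'side'] [464.113 179.579  -2.815] 0.412
  fit ['top'] [4.63077e+02 1.79287e+02 2.14000e-01] 0.164
  fit ['side'] [466.496 178.756   3.524] 0.198
wedge_foot top 0.51 [305.1, 225.3] 129 cloud med [455.5 -69.1  34.8] zpct [28.2 34.8 63.6]
wedge_foot side 0.48 [344.3, 212.7] 269 cloud med [455.  -61.9  29.5] zpct [ 1.1 29.5 61.1]
  fit ['top', 'side'] [ 4.62885e+02 -7.00560e+01 -3.87000e-01] 0.304
  fit ['top'] [ 4.62758e+02 -6.96390e+01 -3.88000e-01] 0.207
  fit ['side'] [ 4.63763e+02 -7.12310e+01 -3.94000e-01] 0.08
```

View pics/top_fit.png

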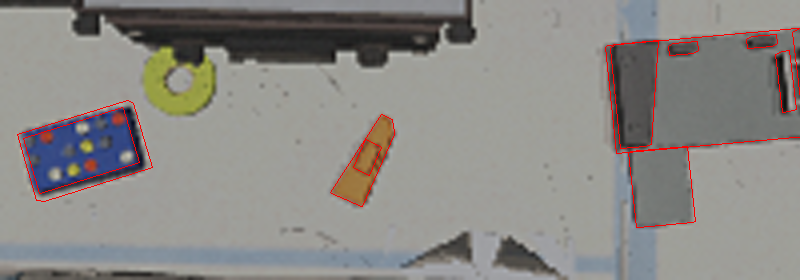

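View pics/side_fit.png

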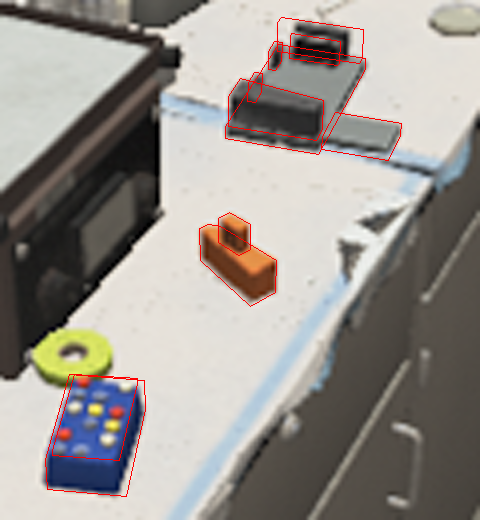

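The overlays sit well on the carrier and wedge, and the thin end points away from the robot. The rack outline is a little loose. I'll refine that one and check how close the shaker comes to the gripper body.

```bash
sed -i 's/box(-45,45,-80,-68,14,48)/box(-26,26,-80,-68,14,48)/' h.py
cat > r.py <<'E'
from h import *
im={n:np.load(f"{n}0.npz") for n in("top","side")}
d=im['top']['d'];P=cloud('top',d,np.ones_like(d,bool))
for y0 in range(60,300,40):
    for z0 in (60,):
        q=P[(P[:,1]>y0)&(P[:,1]<y0+40)&(P[:,2]>z0)&(P[:,0]>420)&(P[:,0]<800)]
        if len(q): print('shaker y',y0,'min x with z>60:',np.percentile(q[:,0],[1,5]).round(),'max z',np.percentile(q[:,2],98).round())
w=P[(P[:,1]>-200)&(P[:,1]<150)&(P[:,0]>400)&(P[:,0]<480)&(P[:,2]<25)];print('table z',np.median(w[:,2]))
ms={}
for n,(x,y) in (('top',(235,224)),('side',(308,258))):
    a=im[n]['im'];hsv=cv2.cvtColor(a,cv2.COLOR_RGB2HSV)
    m=np.zeros(a.shape[:2],np.uint8);s=np.s_[y-22:y+22,x-25:x+25]
    m[s]=cv2.inRange(hsv,(105,110,25),(130,255,255))[s]
    m=cv2.morphologyEx(m,cv2.MORPH_CLOSE,np.ones((7,7)))
    ms[n]=m>0;print(n,ms[n].sum())
    c=cloud(n,im[n]['d'],ms[n]);t=c[(c[:,2]>26)];print(cv2.minAreaRect(t[:,:2].astype(np.float32)))
M['rack_center']=[box(-30,30,-50,50,0,30)]
for k in (('top','side'),('top',),('side',)): print(k,fit('rack_center',{n:ms[n] for n in k},[(463,180,a) for a in(.1,.3,.5)]))
for n in('top','side'): viewer.get_image(n)
mm={n:masks_of(n,'carrier')[0]['pixels'] for n in('top','side')}
for k in (('top','side'),('top',),('side',)): print(k,fit('carrier',{n:mm[n] for n in k},[(533,-384,.1)]))
E
python3 r.py
```

```text
shaker y 60 min x with z>60: [543. 559.] max z 170.0
shaker y 100 min x with z>60: [559. 564.] max z 170.0
shaker y 140 min x with z>60: [554. 567.] max z 178.0
shaker y 180 min x with z>60: [592. 594.] max z 202.0
shaker y 220 min x with z>60: [590. 593.] max z 235.0
shaker y 260 min x with z>60: [590. 595.] max z 299.0
table z 1.6874368146862562
top 410
((464.903076171875, 181.41741943359375), (52.496822357177734, 91.9420394897461), 16.43949317932129)
side 505
((464.5439758300781, 183.2810516357422), (52.4017448425293, 98.4964370727539), 16.286678314208984)
('top', 'side') (array([4.65406715e+02, 1.79718431e+02, 3.50815782e-01]), np.float64(0.5128178757617512))
('top',) (array([4.67109366e+02, 1.78922645e+02, 2.24050056e-01]), np.float64(0.2941463414634146))
('side',) (array([4.66070814e+02, 1.78615329e+02, 3.83419569e-01]), np.float64(0.19726655018443018))
('top', 'side') (array([ 5.33358932e+02, -3.83456842e+02,  1.11445573e-01]), np.float64(0.2452928694551016))
('top',) (array([ 5.32337739e+02, -3.82406985e+02,  9.66966836e-02]), np.float64(0.09626264920382567))
('side',) (array([ 5.36526760e+02, -3.91335032e+02,  1.19855767e-01]), np.float64(0.12033175128242006))
```

```bash
cat > r2.py <<'E'
from h import *
C={}
for n in("top","side"):
    d=np.load(f"{n}0.npz")['d'];C[n]=cloud(n,d,np.ones_like(d,bool))
    P=C[n]
    for y0 in range(100,280,20):
        q=P[(P[:,1]>y0)&(P[:,1]<y0+20)&(P[:,2]>80)&(P[:,2]<220)&(P[:,0]>500)&(P[:,0]<640)]
        if len(q)>3: print(n,y0,len(q),'min x',np.sort(q[:,0])[[0,1,2,3]].round(),'z there',q[np.argsort(q[:,0])[:4],2].round())
def H(q):
    x,y=q.T;h=np.full(len(x),0.)
    def s(c,z): h[c]=np.maximum(h[c],z)
    s((abs(x)<48)&(y>-82)&(y<98),14);s((x>-115)&(x<-40)&(y>37)&(y<87),14)
    s((abs(x)<26)&(y>-56)&(y<-50),44);s((abs(x)<26)&(y>-80)&(y<-68),48)
    s((x>34)&(x<42)&(((y>-48)&(y<-26))|((y>22)&(y<44))),36)
    s((abs(x)<45)&(y<96)&(y>74-(x+45)*15.7/90),48);return h
for n in C:
    P=C[n];P=P[(abs(P[:,0]-510)<150)&(abs(P[:,1]+375)<150)&(P[:,2]<70)&(P[:,2]>-15)]
    zb=np.median(P[P[:,2]<8][:,2]);
    def cost(p):
        c,s=np.cos(p[2]),np.sin(p[2]);u=P[:,:2]-p[:2];q=np.c_[c*u[:,0]+s*u[:,1],-s*u[:,0]+c*u[:,1]]
        return np.minimum(abs(P[:,2]-zb-H(q)),15).mean()
    best=min((minimize(cost,p0,method='Nelder-Mead',options=dict(initial_simplex=np.array(p0)+np.vstack([np.zeros(3),np.diag([5,5,.06])]),xatol=.01,fatol=1e-5)) for p0 in [(533+i,-384+j,.1+k) for i in(-3,3) for j in(-3,3) for k in(-.03,.03)]),key=lambda r:r.fun)
    print(n,zb,len(P),best.x.round(3),best.fun)
E
python3 r2.py
```

```text
top 100 171 min x [557. 557. 559. 559.] z there [124. 124. 113. 112.]
top 120 168 min x [557. 557. 559. 559.] z there [124. 125. 132. 129.]
top 140 162 min x [551. 551. 551. 551.] z there [173. 171. 166. 166.]
top 160 101 min x [551. 554. 557. 560.] z there [165. 168. 169. 169.]
top 180 103 min x [591. 591. 591. 592.] z there [129. 126. 102. 125.]
top 200 117 min x [591. 592. 592. 592.] z there [ 99. 145.  98. 142.]
top 220 117 min x [590. 590. 590. 590.] z there [ 84.  83. 130. 107.]
top 240 124 min x [589. 590. 590. 590.] z there [131.  83. 106. 127.]
top 260 107 min x [590. 590. 590. 590.] z there [102. 126. 146. 146.]
side 100 167 min x [558. 558. 559. 559.] z there [133. 125. 117.  88.]
side 120 190 min x [556. 556. 557. 558.] z there [122. 125. 128. 126.]
side 140 283 min x [550. 551. 551. 551.] z there [159. 165. 172. 175.]
side 160 156 min x [551. 552. 553. 553.] z there [162. 164. 166. 169.]
side 180 138 min x [592. 592. 592. 592.] z there [116. 142.  88. 115.]
side 200 141 min x [591. 592. 592. 592.] z there [122.  98. 145.  81.]
side 220 190 min x [589. 590. 590. 590.] z there [128. 101. 147. 108.]
side 240 237 min x [589. 589. 590. 590.] z there [118. 124. 121. 140.]
side 260 238 min x [589. 589. 590. 590.] z there [134. 134. 140.  91.]
top 2.537332188594034 6972 [ 5.32229e+02 -3.83466e+02  1.04000e-01] 3.021053729000267
side 3.583004464612518 2737 [ 5.35542e+02 -3.84073e+02  1.07000e-01] 3.7149673105984196
```

```bash
cat > go.py <<'E'
# go.py x y z yaw_deg : shift wanted (cm, tool axes) after turning to yaw; or state if no args
import sys,numpy as np
from workcell import get_obs
from scipy.spatial.transform import Rotation as R
o=get_obs();m=R.from_rotvec(o['orientation']).as_matrix();p=np.array(o['ee_pos'])
yaw=np.degrees(np.arctan2(m[1,0],m[0,0]))
print('t',round(o['t'],2),'tcp',p.round(1),'yaw',yaw.round(2),'tool z',m[:,2].round(3),'w',round(o['width'],1),'F',np.round(o['ft_force'],1),'q',np.round(o['qpos'],2))
a=[float(v) for v in sys.argv[1:]]
for i in range(0,len(a),4):
    t=np.array(a[i:i+3]);dy=(a[i+3]-yaw+180)%360-180;c,s=np.cos(np.radians(a[i+3])),np.sin(np.radians(a[i+3]));D=t-p
    print('az total',round(-dy,2),'then tx %.2f ty %.2f tz %.2f'%tuple(np.array([D@[c,s,0],D@[s,-c,0],-D[2]])/10));p=t;yaw=a[i+3]
E
python3 - <<'E'
import numpy as np
c=np.array([464.5,180.5]);a=np.radians(16.4);u=np.array([np.cos(a),np.sin(a)]);v=np.array([-u[1],u[0]])
print(c+22*v-5*u)
E
python3 go.py 440 -200 200 16.4 453.5 200.2 60 16.4 453.5 200.2 6 16.4
```

```text
[453.49191808 200.19320016]
t 0.7 tcp [ 208.3 -589.2  222.7] yaw -70.53 tool z [-0.  0. -1.] w 88.0 F [-1.1 -0.2  0. ] q [-1.25  0.42  1.63 -0.    1.09 -0.02]
az total -86.93 then tx 33.21 ty -30.80 tz 2.27
az total -0.0 then tx 12.59 ty -38.01 tz 14.00
az total -0.0 then tx 0.00 ty 0.00 tz 5.40
```

```bash
python3 -m inch '[{"az":-9.66},{"az":-9.66},{"az":-9.66},{"az":-9.66},{"az":-9.66},{"az":-9.66},{"az":-9.66},{"az":-9.66},{"az":-9.66}]'; python3 -m inch '[{"tx":4.15,"ty":-3.85,"tz":0.28},{"tx":4.15,"ty":-3.85,"tz":0.28},{"tx":4.15,"ty":-3.85,"tz":0.28},{"tx":4.15,"ty":-3.85,"tz":0.28},{"tx":4.15,"ty":-3.85,"tz":0.28},{"tx":4.15,"ty":-3.85,"tz":0.28},{"tx":4.15,"ty":-3.85,"tz":0.28},{"tx":4.15,"ty":-3.85,"tz":0.28}]'; python3 go.py 453.5 200.2 100 16.4 453.5 200.2 6 16.4
```

```text
t 0.7 tcp [ 208.3 -589.2  222.7] yaw -70.53 tool z [-0.  0. -1.] w 88.0 F [-1.1 -0.2  0. ] q [-1.25  0.42  1.63 -0.    1.09 -0.02]
az total -86.93 then tx 45.81 ty -68.81 tz 12.27
az total -0.0 then tx 0.00 ty 0.00 tz 9.40$[0]: bad value
$[0]: bad value
```

```bash
python3 -m inch '[{"tx":0,"ty":0,"tz":0,"ax":0,"ay":0,"az":-9.66,"jaw":1},{"tx":0,"ty":0,"tz":0,"ax":0,"ay":0,"az":-9.66,"jaw":1},{"tx":0,"ty":0,"tz":0,"ax":0,"ay":0,"az":-9.66,"jaw":1},{"tx":0,"ty":0,"tz":0,"ax":0,"ay":0,"az":-9.66,"jaw":1},{"tx":0,"ty":0,"tz":0,"ax":0,"ay":0,"az":-9.66,"jaw":1},{"tx":0,"ty":0,"tz":0,"ax":0,"ay":0,"az":-9.66,"jaw":1},{"tx":0,"ty":0,"tz":0,"ax":0,"ay":0,"az":-9.66,"jaw":1},{"tx":0,"ty":0,"tz":0,"ax":0,"ay":0,"az":-9.66,"jaw":1},{"tx":0,"ty":0,"tz":0,"ax":0,"ay":0,"az":-9.66,"jaw":1}]'; python3 go.py 440 -200 200 16.4  453.5 200.2 100 16.4 453.5 200.2 6 16.4
```

```text
t: 1.82
ee_pos: [208.4, -589.2, 222.7]
orientation: [3.108, 0.457, 0.0]
ft_force: [0.0, 0.4, -0.7]
width: 87.9
t 1.82 tcp [ 208.4 -589.2  222.7] yaw 16.73 tool z [ 0. -0. -1.] w 87.9 F [ 0.   0.4 -0.7] q [-1.25  0.42  1.63  0.    1.09 -1.54]
az total 0.33 then tx 33.21 ty -30.80 tz 2.27
az total -0.0 then tx 12.59 ty -38.01 tz 10.00
az total -0.0 then tx 0.00 ty 0.00 tz 9.40
```

```bash
python3 -m inch '[{"tx":4.15,"ty":-3.85,"tz":0.28,"ax":0,"ay":0,"az":0,"jaw":1},{"tx":4.15,"ty":-3.85,"tz":0.28,"ax":0,"ay":0,"az":0.33,"jaw":1},{"tx":4.15,"ty":-3.85,"tz":0.28,"ax":0,"ay":0,"az":0,"jaw":1},{"tx":4.15,"ty":-3.85,"tz":0.28,"ax":0,"ay":0,"az":0,"jaw":1},{"tx":4.15,"ty":-3.85,"tz":0.28,"ax":0,"ay":0,"az":0,"jaw":1},{"tx":4.15,"ty":-3.85,"tz":0.28,"ax":0,"ay":0,"az":0,"jaw":1},{"tx":4.15,"ty":-3.85,"tz":0.28,"ax":0,"ay":0,"az":0,"jaw":1},{"tx":4.15,"ty":-3.85,"tz":0.28,"ax":0,"ay":0,"az":0,"jaw":1}]' >/dev/null;  python3 -m inch '[{"tx":1.57,"ty":-4.75,"tz":1.2,"ax":0,"ay":0,"az":0,"jaw":1},{"tx":1.57,"ty":-4.75,"tz":1.2,"ax":0,"ay":0,"az":0,"jaw":1},{"tx":1.57,"ty":-4.75,"tz":1.2,"ax":0,"ay":0,"az":0,"jaw":1},{"tx":1.57,"ty":-4.75,"tz":1.2,"ax":0,"ay":0,"az":0,"jaw":1},{"tx":1.57,"ty":-4.75,"tz":1.2,"ax":0,"ay":0,"az":0,"jaw":1},{"tx":1.57,"ty":-4.75,"tz":1.2,"ax":0,"ay":0,"az":0,"jaw":1},{"tx":1.57,"ty":-4.75,"tz":1.2,"ax":0,"ay":0,"az":0,"jaw":1},{"tx":1.57,"ty":-4.75,"tz":1.2,"ax":0,"ay":0,"az":0,"jaw":1},{"tx":0,"ty":0,"tz":0,"ax":0,"ay":0,"az":0,"jaw":1}]'; python3 go.py 453.5 200.2 6 16.4
```

```text
t: 3.95
ee_pos: [456.9, 201.7, 103.7]
orientation: [-3.11, -0.446, -0.0]
ft_force: [0.0, 0.0, -0.4]
width: 87.7
t 3.95 tcp [456.9 201.7 103.7] yaw 16.32 tool z [-0.  0. -1.] w 87.7 F [ 0.   0.  -0.4] q [0.39 0.42 1.98 0.   0.73 0.11]
az total -0.08 then tx -0.36 ty 0.05 tz 9.77
```

```bash
python3 -m inch '[{"tx":-0.36,"ty":0.05,"tz":2.5,"ax":0,"ay":0,"az":0,"jaw":1},{"tx":0,"ty":0,"tz":2.5,"ax":0,"ay":0,"az":0,"jaw":1},{"tx":0,"ty":0,"tz":2.4,"ax":0,"ay":0,"az":0,"jaw":1},{"tx":0,"ty":0,"tz":2.4,"ax":0,"ay":0,"az":0,"jaw":1},{"tx":0,"ty":0,"tz":0,"ax":0,"ay":0,"az":0,"jaw":1}]';  python3 -m inch '[{"tx":0,"ty":0,"tz":0,"ax":0,"ay":0,"az":0,"jaw":0.5},{"tx":0,"ty":0,"tz":0,"ax":0,"ay":0,"az":0,"jaw":0.5},{"tx":0,"ty":0,"tz":0,"ax":0,"ay":0,"az":0,"jaw":0.5},{"tx":0,"ty":0,"tz":0,"ax":0,"ay":0,"az":0,"jaw":0.5},{"tx":0,"ty":0,"tz":0,"ax":0,"ay":0,"az":0,"jaw":0.5},{"tx":0,"ty":0,"tz":0,"ax":0,"ay":0,"az":0,"jaw":0.5}]'
```

```text
t: 4.58
ee_pos: [452.6, 196.2, 5.3]
orientation: [3.11, 0.438, -0.005]
ft_force: [0.7, 0.1, -0.2]
width: 87.9
t: 5.32
ee_pos: [454.7, 197.9, 7.2]
orientation: [-3.11, -0.44, -0.004]
ft_force: [0.7, -1.1, 6.7]
width: 60.1
```

```bash
python3 -m inch '[{"tx":0,"ty":0,"tz":-0.4,"ax":0,"ay":0,"az":0,"jaw":0.5},{"tx":-2,"ty":-0.6,"tz":0,"ax":0,"ay":0,"az":0,"jaw":0.5},{"tx":-2,"ty":-0.6,"tz":0,"ax":0,"ay":0,"az":0,"jaw":0.5},{"tx":-2,"ty":-0.6,"tz":0,"ax":0,"ay":0,"az":0,"jaw":0.5},{"tx":0,"ty":0,"tz":0.4,"ax":0,"ay":0,"az":0,"jaw":0.5},{"tx":0,"ty":0,"tz":0,"ax":0,"ay":0,"az":0,"jaw":0.5},{"tx":0,"ty":0,"tz":0,"ax":0,"ay":0,"az":0,"jaw":1},{"tx":0,"ty":0,"tz":0,"ax":0,"ay":0,"az":0,"jaw":1},{"tx":0,"ty":0,"tz":0,"ax":0,"ay":0,"az":0,"jaw":1},{"tx":0,"ty":0,"tz":0,"ax":0,"ay":0,"az":0,"jaw":1}]';  python3 - <<'E'
from h import *
for n in("top","side"):
    im,d=viewer.get_image(n)
    x,y=proj(n,[[400,185,20]])[0].astype(int);a=im[y-45:y+45,x-60:x+60,::-1]
    cv2.imwrite(f"pics/{n}1.png",cv2.resize(a,None,fx=5,fy=5,interpolation=cv2.INTER_CUBIC))
    hsv=cv2.cvtColor(im,cv2.COLOR_RGB2HSV);m=np.zeros(d.shape,np.uint8);s=np.s_[y-30:y+30,x-35:x+35]
    m[s]=cv2.inRange(hsv,(105,110,25),(130,255,255))[s];m=cv2.morphologyEx(m,cv2.MORPH_CLOSE,np.ones((7,7)))
    c=cloud(n,d,m>0);t=c[c[:,2]>26];print(n,len(t),cv2.minAreaRect(t[:,:2].astype(np.float32)))
E
python3 -c "
import cv2,numpy as np
cv2.imwrite('pics/both1.png',cv2.resize(np.hstack([cv2.imread('pics/top1.png'),cv2.imread('pics/side1.png')]),(800,300)))"
```

```text
t: 6.58
ee_pos: [391.2, 198.1, 6.2]
orientation: [-3.111, -0.439, -0.0]
ft_force: [0.3, 0.2, -0.8]
width: 87.6
top 193 ((401.391357421875, 158.52633666992188), (51.08250427246094, 49.1814079284668), 17.989234924316406)
side 291 ((390.8292541503906, 187.38926696777344), (51.13874435424805, 83.22366333007812), 16.807621002197266)
```

View pics/both1.png

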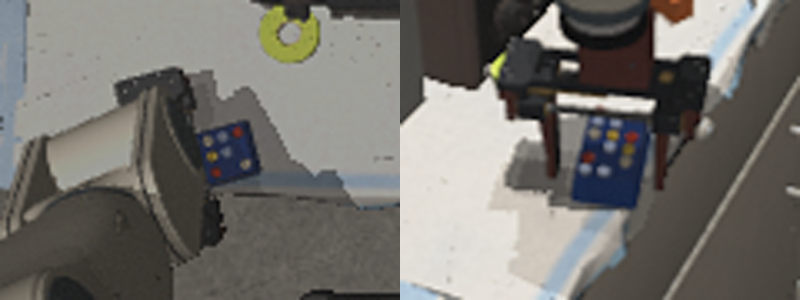

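The crops show the rack flat between the open fingers. Now to centre the gripper on it, regrip and lift.

```bash
python3 -m inch '[{"tx":0,"ty":0.98,"tz":0,"ax":0,"ay":0,"az":0,"jaw":1},{"tx":0,"ty":0.97,"tz":0,"ax":0,"ay":0,"az":0,"jaw":1},{"tx":0,"ty":0,"tz":0,"ax":0,"ay":0,"az":0,"jaw":0.5},{"tx":0,"ty":0,"tz":0,"ax":0,"ay":0,"az":0,"jaw":0.5},{"tx":0,"ty":0,"tz":0,"ax":0,"ay":0,"az":0,"jaw":0.5},{"tx":0,"ty":0,"tz":0,"ax":0,"ay":0,"az":0,"jaw":0.5},{"tx":0,"ty":0,"tz":0,"ax":0,"ay":0,"az":0,"jaw":0.5}]';python3 go.py;  python3 -m inch '[{"tx":0,"ty":0,"tz":-2,"ax":0,"ay":0,"az":0,"jaw":0.5},{"tx":0,"ty":0,"tz":-4,"ax":0,"ay":0,"az":0,"jaw":0.5},{"tx":0,"ty":0,"tz":-4,"ax":0,"ay":0,"az":5.2,"jaw":0.5},{"tx":0,"ty":0,"tz":-2,"ax":0,"ay":0,"az":5.1,"jaw":0.5}]'
python3 - <<'E'
import numpy as np,subprocess
a=.105;c=np.array([533.5,-383.7]);u=np.array([np.cos(a),np.sin(a)]);v=np.array([-u[1],u[0]])
p=c-3*u+5*v;print(p)
subprocess.run(['python3','go.py','480','-100','125','6','%.1f'%p[0],'%.1f'%p[1],'110','6','%.1f'%p[0],'%.1f'%p[1],'30','6'])
E
```

```text
t: 7.55
ee_pos: [396.3, 179.5, 6.3]
orientation: [3.111, 0.44, -0.0]
ft_force: [-0.9, -0.9, 1.2]
width: 59.7
t 7.55 tcp [396.3 179.5   6.3] yaw 16.1 tool z [-0. -0. -1.] w 59.7 F [-0.9 -0.9  1.2] q [ 0.4   0.56  2.14 -0.    0.43  0.12]
t: 8.05
ee_pos: [396.9, 179.7, 128.1]
orientation: [-3.137, -0.154, -0.004]
ft_force: [0.0, 0.6, -1.7]
width: 60.0
t 8.05 tcp [396.9 179.7 128.1] yaw 5.62 tool z [ 0.002  0.001 -1.   ] w 60.0 F [ 0.   0.6 -1.7] q [0.4  0.3  2.11 0.   0.73 0.3 ]
az total -0.38 then tx 5.34 ty 28.69 tz 0.31
az total -0.0 then tx 2.06 ty 28.27 tz 1.50
az total -0.0 then tx 0.00 ty 0.00 tz 8.00
[ 529.99248647 -379.04195869]
```

```bash
python3 -m inch '[{"tx":0.62,"ty":3,"tz":0,"ax":0,"ay":0,"az":-0.38,"jaw":0.5},{"tx":0.62,"ty":5,"tz":0,"ax":0,"ay":0,"az":0,"jaw":0.5},{"tx":0.62,"ty":5,"tz":0,"ax":0,"ay":0,"az":0,"jaw":0.5},{"tx":0.62,"ty":5,"tz":0,"ax":0,"ay":0,"az":0,"jaw":0.5},{"tx":0.62,"ty":5,"tz":0,"ax":0,"ay":0,"az":0,"jaw":0.5},{"tx":0.62,"ty":5,"tz":0,"ax":0,"ay":0,"az":0,"jaw":0.5},{"tx":0.62,"ty":5,"tz":0,"ax":0,"ay":0,"az":0,"jaw":0.5},{"tx":0.62,"ty":5,"tz":0,"ax":0,"ay":0,"az":0,"jaw":0.5},{"tx":0.62,"ty":5,"tz":0,"ax":0,"ay":0,"az":0,"jaw":0.5},{"tx":0.62,"ty":5,"tz":0,"ax":0,"ay":0,"az":0,"jaw":0.5},{"tx":0.62,"ty":5,"tz":0,"ax":0,"ay":0,"az":0,"jaw":0.5},{"tx":0.6,"ty":4,"tz":1,"ax":0,"ay":0,"az":0,"jaw":0.5}]' >/dev/null; python3 -m inch '[{"tx":0,"ty":0,"tz":3,"ax":0,"ay":0,"az":0,"jaw":0.5},{"tx":0,"ty":0,"tz":1.5,"ax":0,"ay":0,"az":0,"jaw":0.5},{"tx":0,"ty":0,"tz":0,"ax":0,"ay":0,"az":0,"jaw":0.5}]'; python3 go.py 530 -379 30 6
python3 - <<'E'
from h import *
V=[]
for n in("top","side"):
    im,d=viewer.get_image(n)
    x,y=proj(n,[[525,-380,30]])[0].astype(int);k=5
    x0,y0=x-40,y-50
    a=cv2.resize(np.ascontiguousarray(im[y0:y0+100,x0:x0+80,::-1]),None,fx=k,fy=k,interpolation=cv2.INTER_CUBIC)
    for b in M['carrier']:
        q=(proj(n,tf((533.5,-383.7,.105),b))-[x0-.5,y0-.5])*k
        cv2.polylines(a,[cv2.convexHull(q.astype(np.int32))],True,(0,0,255),1)
    o=get_obs();p=o['ee_pos']
    q=(proj(n,tf((p[0],p[1],.105),M['rack_center'][0],p[2]-6.2))-[x0-.5,y0-.5])*k
    cv2.polylines(a,[cv2.convexHull(q.astype(np.int32))],True,(0,255,255),1)
    V.append(a)
cv2.imwrite("pics/hover.png",np.hstack(V))
E
```

```text
t: 9.93
ee_pos: [530.0, -378.2, 69.7]
orientation: [-3.135, -0.169, 0.004]
ft_force: [0.1, 0.9, -1.8]
width: 59.8
t 9.93 tcp [ 530.  -378.2   69.7] yaw 6.19 tool z [-0.003  0.002 -1.   ] w 59.8 F [ 0.1  0.9 -1.8] q [-0.64  0.65  1.65  0.    0.85 -0.75]
az total 0.19 then tx -0.01 ty 0.08 tz 3.97
```

View pics/hover.png

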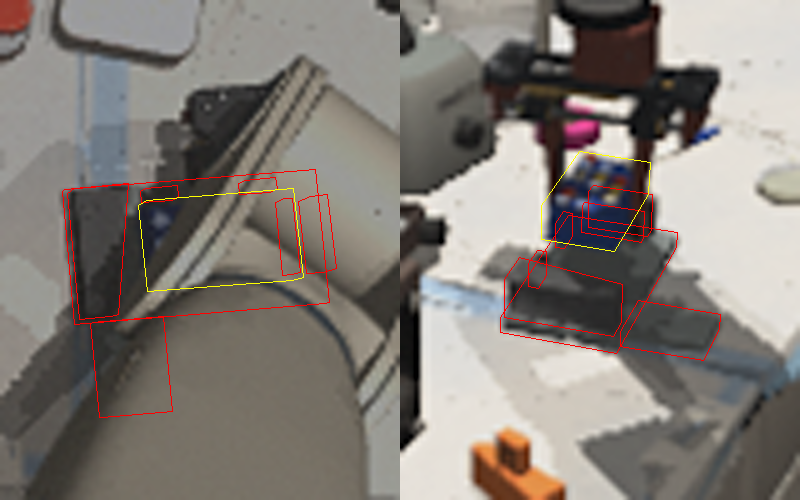

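The hover picture shows the carried rack lined up over the bay, within about 1 px of the prediction in the side view. Descending in two stages.

```bash
python3 -m inch '[{"tx":0,"ty":0,"tz":1.6,"ax":0,"ay":0,"az":0.1,"jaw":0.5},{"tx":0,"ty":0,"tz":1.6,"ax":0,"ay":0,"az":0,"jaw":0.5},{"tx":0,"ty":0,"tz":1.0,"ax":0,"ay":0,"az":0,"jaw":0.5},{"tx":0,"ty":0,"tz":0.4,"ax":0,"ay":0,"az":0,"jaw":0.5},{"tx":0,"ty":0,"tz":0,"ax":0,"ay":0,"az":0,"jaw":0.5}]';python3 -m inch '[{"tx":0,"ty":0,"tz":0.2,"ax":0,"ay":0,"az":0,"jaw":0.5},{"tx":0,"ty":0,"tz":0,"ax":0,"ay":0,"az":0,"jaw":0.5}]'; python3 -m inch '[{"tx":0,"ty":0.2,"tz":0,"ax":0,"ay":0,"az":0,"jaw":0.5},{"tx":0,"ty":0.15,"tz":0,"ax":0,"ay":0,"az":0,"jaw":0.5},{"tx":0,"ty":0,"tz":0,"ax":0,"ay":0,"az":0,"jaw":0.5}]'; python3 go.py
```

```text
t: 10.65
ee_pos: [531.0, -379.4, 24.9]
orientation: [-3.137, -0.166, 0.001]
ft_force: [-0.2, 0.6, -1.0]
width: 60.0
t: 10.9
ee_pos: [531.2, -379.5, 23.5]
orientation: [3.137, 0.166, 0.0]
ft_force: [0.0, 0.3, -1.8]
width: 59.7
t: 11.28
ee_pos: [531.5, -383.1, 23.4]
orientation: [3.137, 0.166, 0.0]
ft_force: [0.5, -0.3, -1.3]
width: 59.7
t 11.28 tcp [ 531.5 -383.1   23.4] yaw 6.05 tool z [ 0. -0. -1.] w 59.7 F [ 0.5 -0.3 -1.3] q [-0.64  0.72  1.65  0.    0.77 -0.75]
```

```bash
python3 -m inch '[{"tx":0,"ty":0,"tz":0.2,"ax":0,"ay":0,"az":0,"jaw":0.5},{"tx":0,"ty":0,"tz":0.15,"ax":0,"ay":0,"az":0,"jaw":0.5},{"tx":0,"ty":0,"tz":0,"ax":0,"ay":0,"az":0,"jaw":0.5}]'; python3 -m inch '[{"tx":0,"ty":0.15,"tz":0,"ax":0,"ay":0,"az":0,"jaw":0.5},{"tx":0,"ty":0.0,"tz":0,"ax":0,"ay":0,"az":0,"jaw":0.5}]'
python3 - <<'E'
from h import *
im,d=viewer.get_image("side")
x,y=proj("side",[[525,-380,30]])[0].astype(int);k=6;x0,y0=x-50,y-45
cv2.imwrite("pics/inbay.png",cv2.resize(im[y0:y0+90,x0:x0+100,::-1],None,fx=k,fy=k,interpolation=cv2.INTER_CUBIC))
E
python3 go.py
```

```text
t: 11.65
ee_pos: [531.4, -382.9, 20.4]
orientation: [-3.137, -0.166, 0.0]
ft_force: [-1.9, 1.4, 4.1]
width: 59.8
t: 11.9
ee_pos: [531.7, -384.0, 20.4]
orientation: [-3.137, -0.166, 0.0]
ft_force: [-2.0, 2.9, 5.9]
width: 59.7
t 11.95 tcp [ 531.7 -384.    20.4] yaw 6.06 tool z [-0.     0.001 -1.   ] w 60.0 F [-0.9  3.1  4.8] q [-0.64  0.73  1.65  0.    0.77 -0.75]
```

View pics/inbay.png

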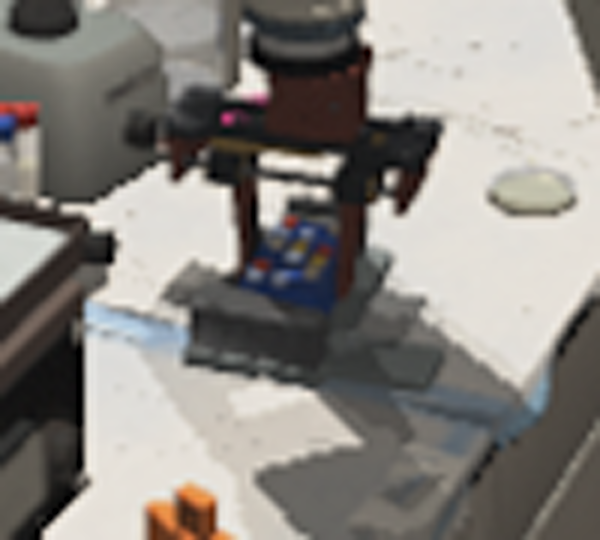

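```bash
python3 -m inch '[{"tx":0,"ty":0,"tz":0,"ax":0,"ay":0,"az":0,"jaw":0.9},{"tx":0,"ty":0,"tz":0,"ax":0,"ay":0,"az":0,"jaw":0.9},{"tx":0,"ty":0,"tz":0,"ax":0,"ay":0,"az":0,"jaw":0.9},{"tx":0,"ty":0,"tz":-2,"ax":0,"ay":0,"az":0,"jaw":0.9},{"tx":0,"ty":0,"tz":-4,"ax":0,"ay":0,"az":0,"jaw":0.9},{"tx":0,"ty":0,"tz":-4,"ax":0,"ay":0,"az":0,"jaw":0.9},{"tx":-5,"ty":-3,"tz":-1,"ax":0,"ay":0,"az":0,"jaw":0.9},{"tx":-4,"ty":-5,"tz":0,"ax":0,"ay":0,"az":0,"jaw":0.9},{"tx":0,"ty":-6,"tz":0,"ax":0,"ay":0,"az":0,"jaw":0.9},{"tx":0,"ty":-6,"tz":0,"ax":0,"ay":0,"az":10,"jaw":0.9},{"tx":0,"ty":-6,"tz":0,"ax":0,"ay":0,"az":10,"jaw":0.5},{"tx":0,"ty":0,"tz":0,"ax":0,"ay":0,"az":10,"jaw":0.4}]'
cat > view2.py <<'E'
import sys
from h import *
name=sys.argv[1];pr=(533.5,-383.7,.105);V=[]
for n in("top","side"):
    im,d=viewer.get_image(n)
    x,y=proj(n,[[510,-365,30]])[0].astype(int);k=8
    x0,y0=x-25-(n=="top")*8,y-30;w=66 if n=="top" else 50
    a=cv2.resize(np.ascontiguousarray(im[y0:y0+60,x0:x0+w,::-1]),None,fx=k,fy=k,interpolation=cv2.INTER_CUBIC)
    V.append(a[:, :400 if n=="side" else 528][:480])
    P=cloud(n,d,np.ones_like(d,bool));u=P[:,:2]-pr[:2];c,s=np.cos(pr[2]),np.sin(pr[2])
    q=np.c_[c*u[:,0]+s*u[:,1],-s*u[:,0]+c*u[:,1]]
    hsv=cv2.cvtColor(im,cv2.COLOR_RGB2HSV).reshape(-1,3)[(d>0).ravel()]
    near=(abs(q[:,0])<60)&(abs(q[:,1])<100)
    b=near&(hsv[:,0]>105)&(hsv[:,0]<130)&(hsv[:,1]>110)&(P[:,2]>38)
    print(n,'blue top x',np.percentile(q[b,0],[1,50,99]).round(1),'y',np.percentile(q[b,1],[1,50,99]).round(1),'z',np.median(P[b,2]).round(1))
    if b.sum()>10: print('  rect',cv2.minAreaRect(q[b].astype(np.float32)))
    blk=near&(abs(q[:,0])<22)&(q[:,1]<-45)&(P[:,2]>38)&(hsv[:,1]<90)
    print('  block/plate y hist',np.histogram(q[blk,1],np.arange(-90,-40,4)))
    ck=near&(q[:,1]>50)&(P[:,2]>42)&~b
    print('  cheek y',np.percentile(q[ck,1],[1,99]).round(1),'x',np.percentile(q[ck,0],[1,99]).round(1))
cv2.imwrite(f"pics/{name}.png",cv2.resize(np.hstack(V),None,fx=.86,fy=.86))
E
python3 view2.py placed; python3 go.py
```

```text
t: 13.45
ee_pos: [426.2, -138.3, 131.0]
orientation: [-3.077, 0.631, -0.001]
ft_force: [0.4, -1.1, 0.1]
width: 62.3
top blue top x [-28.4  -4.2  24. ] y [-43.1   4.1  47.8] z 44.2
  rect ((-2.1543750762939453, 1.6055221557617188), (53.44852828979492, 95.2026596069336), 0.8864926695823669)
  block/plate y hist (array([ 0,  0,  4, 12, 17, 18,  1,  0,  4, 11,  9,  1]), array([-90, -86, -82, -78, -74, -70, -66, -62, -58, -54, -50, -46, -42]))
  cheek y [63.  96.8] x [-45.2  43. ]
side blue top x [-28.6 -11.3  10.7] y [-27.   30.6  49.7] z 44.5
  rect ((-10.657625198364258, 7.693595886230469), (28.31981086730957, 86.58313751220703), 17.080995559692383)
  block/plate y hist (array([0, 0, 0, 2, 4, 6, 0, 0, 0, 0, 0, 0]), array([-90, -86, -82, -78, -74, -70, -66, -62, -58, -54, -50, -46, -42]))
  cheek y [59.9 98.9] x [-44.4  43.3]
t 13.55 tcp [ 426.9 -140.6  131.1] yaw -23.04 tool z [ 0.002 -0.001 -1.   ] w 54.4 F [ 0.2 -0.6  0.7] q [-0.34  0.31  2.08 -0.    0.75  0.06]
```

View pics/placed.png

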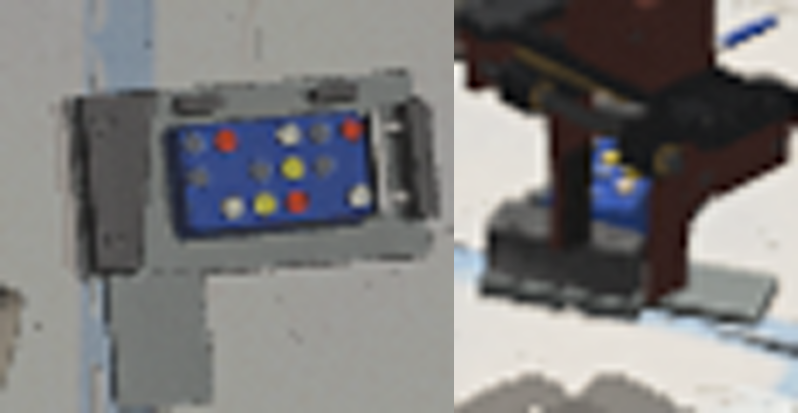

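The top crop shows the rack square in the bay (160–372, 115–235) with the plate just beyond its right end. It measures about y +2 and x -2, flat at z 44. Next is the wedge.

```bash
python3 -m inch '[{"tx":0,"ty":0,"tz":0,"ax":0,"ay":0,"az":10,"jaw":0.4},{"tx":0,"ty":0,"tz":0,"ax":0,"ay":0,"az":10,"jaw":0.4},{"tx":0,"ty":0,"tz":0,"ax":0,"ay":0,"az":10,"jaw":0.4},{"tx":0,"ty":0,"tz":0,"ax":0,"ay":0,"az":10,"jaw":0.4},{"tx":0,"ty":0,"tz":0,"ax":0,"ay":0,"az":10,"jaw":0.4},{"tx":0,"ty":0,"tz":0,"ax":0,"ay":0,"az":10,"jaw":0.4},{"tx":0,"ty":0,"tz":0,"ax":0,"ay":0,"az":10,"jaw":0.4},{"tx":0,"ty":0,"tz":0,"ax":0,"ay":0,"az":10,"jaw":0.4},{"tx":0,"ty":0,"tz":0,"ax":0,"ay":0,"az":9,"jaw":0.4},{"tx":0,"ty":0,"tz":0,"ax":0,"ay":0,"az":0,"jaw":0.4}]'; python3 go.py 463.5 -70.2 70 -112.2  463.5 -70.2 38 -112.2
python3 - <<'E'
from look import *
M['rack_center']=M['rack_center'][:1]
look(('wedge_foot',))
E
```

```text
t: 14.8
ee_pos: [426.5, -142.0, 130.4]
orientation: [-1.759, 2.603, -0.001]
ft_force: [0.2, 0.2, 0.6]
width: 35.4
t 14.8 tcp [ 426.5 -142.   130.4] yaw -111.9 tool z [ 0.001 -0.    -1.   ] w 35.4 F [0.2 0.2 0.6] q [-0.35  0.32  2.08 -0.    0.75  1.61]
az total 0.3 then tx -8.05 ty -0.71 tz 6.04
az total -0.0 then tx 0.00 ty 0.00 tz 3.20
wedge_foot top 0.75 [381.3, 214.4] 1147 cloud med [ 509.6 -340.5   16.3] zpct [ 7.6 16.3 52. ]
wedge_foot side 0.64 [340.3, 212.8] 271 cloud med [453.9 -62.3  28.8] zpct [ 1.1 28.8 61.1]
  fit ['top', 'side'] [ 496.368 -320.228   -2.801] 1.834
  fit ['top'] [ 496.368 -320.228   -2.801] 0.834
  fit ['side'] [ 509.629 -340.525   -3.   ] 1.0
```

```bash
python3 -m inch '[{"tx":-4,"ty":-0.35,"tz":2,"ax":0,"ay":0,"az":0.3,"jaw":0.4},{"tx":-4.05,"ty":-0.36,"tz":2,"ax":0,"ay":0,"az":0,"jaw":0.4},{"tx":0,"ty":0,"tz":0.5,"ax":0,"ay":0,"az":0,"jaw":0.4},{"tx":0,"ty":0,"tz":0,"ax":0,"ay":0,"az":0,"jaw":0.4}]'
python3 - <<'E'
from h import *
im,d=viewer.get_image("side");o=get_obs();p=o['ee_pos']
x,y=proj("side",[[463,-70,60]])[0].astype(int);k=8;x0,y0=x-35,y-35
a=cv2.resize(np.ascontiguousarray(im[y0:y0+65,x0:x0+70,::-1]),None,fx=k,fy=k,interpolation=cv2.INTER_CUBIC)
q=((proj("side",[p,[p[0],p[1],38]])-[x0-.5,y0-.5])*k).astype(int)
for i in q: cv2.circle(a,tuple(map(int,i)),3,(0,255,0),-1)
cv2.imwrite("pics/wg.png",a)
E
python3 go.py 463.5 -70.2 38 -112.2
```

```text
t: 15.5
ee_pos: [462.7, -69.5, 84.5]
orientation: [1.75, -2.608, -0.001]
ft_force: [0.0, 0.6, 0.7]
width: 35.1
t 15.55 tcp [462.9 -69.8  84.8] yaw -112.35 tool z [-0.001 -0.    -1.   ] w 34.9 F [-0.9 -0.5 -0.6] q [-0.18  0.43  2.06 -0.    0.66  1.79]
az total -0.15 then tx 0.01 ty -0.07 tz 4.68
```

View pics/wg.png

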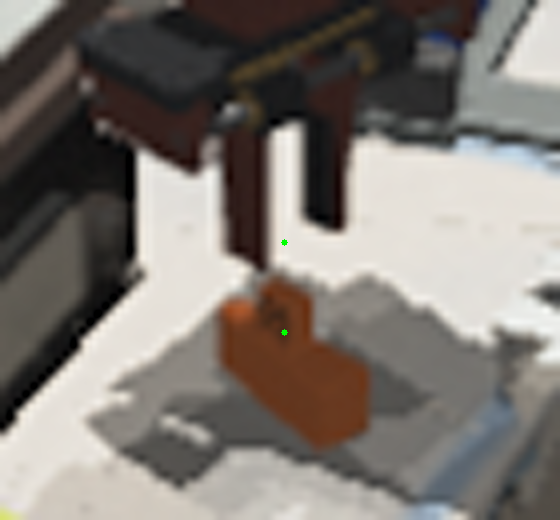

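The tab sits centred under the two fingers, with the projected point at (285,332) on its base. Going down to grip it.

```bash
python3 -m inch '[{"tx":0,"ty":-0.05,"tz":2.5,"ax":0,"ay":0,"az":0,"jaw":0.4},{"tx":0,"ty":0,"tz":1.6,"ax":0,"ay":0,"az":0,"jaw":0.4},{"tx":0,"ty":0,"tz":0.4,"ax":0,"ay":0,"az":0,"jaw":0.4},{"tx":0,"ty":0,"tz":0,"ax":0,"ay":0,"az":0,"jaw":0.05},{"tx":0,"ty":0,"tz":0,"ax":0,"ay":0,"az":0,"jaw":0.05},{"tx":0,"ty":0,"tz":0,"ax":0,"ay":0,"az":0,"jaw":0.05},{"tx":0,"ty":0,"tz":0,"ax":0,"ay":0,"az":0,"jaw":0.05}]'; python3 go.py;  python3 -m inch '[{"tx":0,"ty":0,"tz":-2,"ax":0,"ay":0,"az":0,"jaw":0.05},{"tx":0,"ty":0,"tz":-4,"ax":0,"ay":0,"az":-9.4,"jaw":0.05},{"tx":0,"ty":0,"tz":-1,"ax":0,"ay":0,"az":-9.4,"jaw":0.05},{"tx":0,"ty":0,"tz":0,"ax":0,"ay":0,"az":-9.4,"jaw":0.05},{"tx":0,"ty":0,"tz":0,"ax":0,"ay":0,"az":0,"jaw":0.05}]'
python3 - <<'E'
from h import *
im,d=viewer.get_image("side");r=masks_of("side","wedge_foot")[0];print(r['score'],r['location'])
p=get_obs()['ee_pos'];c=cloud("side",d,r['pixels']);print(p,c.min(0),np.percentile(c,98,axis=0))
z=p[2]-38.5;
print([ (round(zz,1),)+tuple(np.round(v,3) if i==0 else round(v,3) for i,v in enumerate(fit('wedge_foot',{"side":r['pixels']},[(p[0],p[1],a) for a in(-.1,.1,.3)],zz))) for zz in(z-3,z,z+3)])
E
python3 go.py
```

```text
t: 16.42
ee_pos: [464.0, -69.7, 40.3]
orientation: [-1.748, 2.61, -0.001]
ft_force: [0.2, 0.0, 4.3]
width: 13.6
t 16.43 tcp [464.  -69.7  40.3] yaw -112.39 tool z [ 0.001 -0.    -1.   ] w 13.6 F [0.2 0.  4.3] q [-0.17  0.52  2.07 -0.    0.56  1.79]
t: 17.05
ee_pos: [463.7, -69.6, 110.0]
orientation: [-2.33, 2.108, -0.0]
ft_force: [-0.8, 0.9, -0.8]
width: 13.6
0.59 [346.3, 197.6]
[463.49376505 -69.54935495 109.65532705] [ 4.21337562e+02 -2.39107065e+02 -7.23772114e-02] [500.63187042 -54.81588264 112.34379964]
[(np.float64(68.2), array([ 4.64235e+02, -7.46840e+01,  2.30000e-01]), np.float64(0.322)), (np.float64(71.2), array([ 4.62987e+02, -7.02840e+01,  1.68000e-01]), np.float64(0.328)), (np.float64(74.2), array([ 4.6090e+02, -6.6391e+01,  1.9600e-01]), np.float64(0.332))]
t 17.15 tcp [463.5 -69.5 109.7] yaw -84.38 tool z [-0.  0. -1.] w 14.0 F [-0.9 -0.1 -1.8] q [-0.17  0.38  2.05  0.    0.72  1.3 ]
```

Run:
```python
import numpy as np,subprocess
a=.105;c=np.array([533.5,-383.7]);u=np.array([np.cos(a),np.sin(a)]);v=np.array([-u[1],u[0]])
p=c-68*u+65*v;x,y=['%.1f'%t for t in p]
subprocess.run(['python3','go.py',x,y,'85','-84',x,y,'57','-84'])
```

```text
t 17.15 tcp [463.5 -69.5 109.7] yaw -84.38 tool z [-0.  0. -1.] w 14.0 F [-0.9 -0.1 -1.8] q [-0.17  0.38  2.05  0.    0.72  1.3 ]
az total -0.38 then tx 25.48 ty 3.12 tz 2.47
az total -0.0 then tx 0.00 ty 0.00 tz 2.80
```

```bash
python3 -m inch '[{"tx":2.5,"ty":0.52,"tz":0,"ax":0,"ay":0,"az":-0.38,"jaw":0.05},{"tx":4.5,"ty":0.52,"tz":0,"ax":0,"ay":0,"az":0,"jaw":0.05},{"tx":5,"ty":0.52,"tz":0,"ax":0,"ay":0,"az":0,"jaw":0.05},{"tx":5,"ty":0.52,"tz":0,"ax":0,"ay":0,"az":0,"jaw":0.05},{"tx":5,"ty":0.52,"tz":0,"ax":0,"ay":0,"az":0,"jaw":0.05},{"tx":3.48,"ty":0.52,"tz":1.0,"ax":0,"ay":0,"az":0,"jaw":0.05},{"tx":0,"ty":0,"tz":1.4,"ax":0,"ay":0,"az":0,"jaw":0.05},{"tx":0,"ty":0,"tz":0,"ax":0,"ay":0,"az":0,"jaw":0.05},{"tx":0,"ty":0,"tz":0,"ax":0,"ay":0,"az":0,"jaw":0.05}]'
python3 - <<'E'
import numpy as np,subprocess
a=.105;c=np.array([533.5,-383.7]);u=np.array([np.cos(a),np.sin(a)]);v=np.array([-u[1],u[0]])
p=c-68*u+65*v;x,y=['%.1f'%t for t in p]
subprocess.run(['python3','go.py',x,y,'57','-84'])
from h import *
V=[]
z=get_obs()['ee_pos'];print(z)
for n in("top","side"):
    im,d=viewer.get_image(n);x,y=proj(n,[[500,-340,40]])[0].astype(int);k=8;x0,y0=x-25,y-32
    a_=cv2.resize(np.ascontiguousarray(im[y0:y0+64,x0:x0+50,::-1]),None,fx=k,fy=k,interpolation=cv2.INTER_CUBIC)
    for t,pz,zz in(('carrier',(533.5,-383.7,.105),0),('wedge_foot',(z[0],z[1],.105),z[2]-40.3)):
        for b in M[t]:
            q=(proj(n,tf(pz,b,zz))-[x0-.5,y0-.5])*k;cv2.polylines(a_,[cv2.convexHull(q.astype(np.int32))],True,(0,0,255) if t=='carrier' else (0,255,255),1)
    V.append(a_)
cv2.imwrite("pics/wh.png",np.hstack(V))
E
```

```text
t: 18.27
ee_pos: [459.9, -325.1, 85.6]
orientation: [2.339, -2.098, -0.002]
ft_force: [0.3, 0.6, -0.4]
width: 13.8
t 18.27 tcp [ 459.9 -325.1   85.6] yaw -83.79 tool z [-0.001  0.001 -1.   ] w 13.8 F [ 0.3  0.6 -0.4] q [-0.64  0.53  1.85  0.    0.77  0.83]
az total 0.21 then tx 0.10 ty 0.09 tz 2.86
[ 459.8524938  -325.08219623   85.60548714]
```

View pics/wh.png

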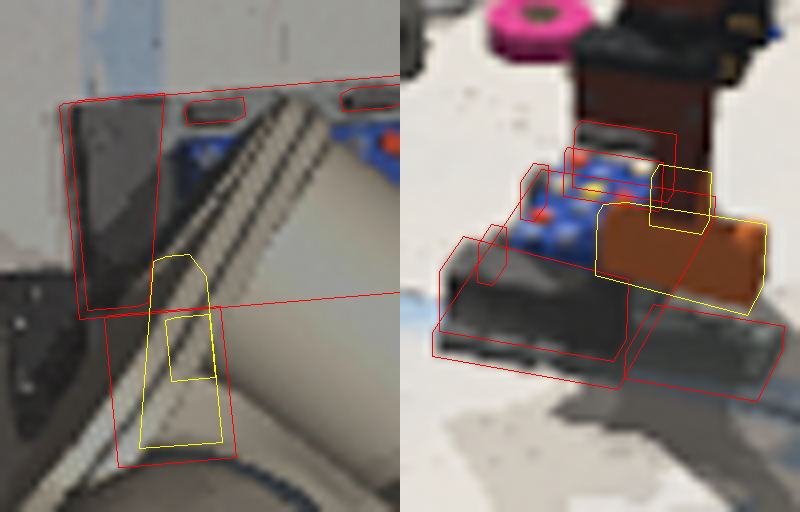

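The wedge hangs in the right place: in the side view its thin end lies between the rack end and the cheek, and the overlays agree within 1–2 px. Setting it down.

```bash
python3 -m inch '[{"tx":0.1,"ty":0.09,"tz":1.5,"ax":0,"ay":0,"az":0.2,"jaw":0.05},{"tx":0,"ty":0,"tz":1.0,"ax":0,"ay":0,"az":0,"jaw":0.05},{"tx":0,"ty":0,"tz":0.3,"ax":0,"ay":0,"az":0,"jaw":0.05},{"tx":0,"ty":0,"tz":0,"ax":0,"ay":0,"az":0,"jaw":0.05}]'; python3 -m inch '[{"tx":0,"ty":0,"tz":0.15,"ax":0,"ay":0,"az":0,"jaw":0.05},{"tx":0,"ty":0,"tz":0.15,"ax":0,"ay":0,"az":0,"jaw":0.05},{"tx":0,"ty":0,"tz":0.0,"ax":0,"ay":0,"az":0,"jaw":0.05}]'
```

```text
t: 18.88
ee_pos: [459.0, -327.2, 57.3]
orientation: [2.334, -2.102, -0.001]
ft_force: [-0.6, -0.7, -1.0]
width: 13.7
t: 19.25
ee_pos: [459.2, -327.4, 54.8]
orientation: [-2.334, 2.102, -0.0]
ft_force: [0.3, -0.4, -1.7]
width: 13.6
```

```bash
python3 -m inch '[{"tx":0,"ty":0,"tz":0.1,"ax":0,"ay":0,"az":0,"jaw":0.05},{"tx":0,"ty":-0.4,"tz":0,"ax":0,"ay":0,"az":0,"jaw":0.05},{"tx":0,"ty":0,"tz":0,"ax":0,"ay":0,"az":0,"jaw":0.05}]'; python3 -m inch '[{"tx":0,"ty":-0.4,"tz":0,"ax":0,"ay":0,"az":0,"jaw":0.05},{"tx":0,"ty":0,"tz":0,"ax":0,"ay":0,"az":0,"jaw":0.05}]';python3 -m inch '[{"tx":0,"ty":-0.3,"tz":0,"ax":0,"ay":0,"az":0,"jaw":0.05},{"tx":0,"ty":0,"tz":0,"ax":0,"ay":0,"az":0,"jaw":0.05}]'
```

```text
t: 19.62
ee_pos: [463.7, -327.3, 54.3]
orientation: [-2.334, 2.102, -0.002]
ft_force: [-0.5, 0.6, 5.0]
width: 13.8
t: 19.88
ee_pos: [467.5, -326.8, 54.3]
orientation: [2.335, -2.102, 0.001]
ft_force: [-1.8, -0.2, 5.9]
width: 13.9
t: 20.12
ee_pos: [470.3, -326.4, 54.3]
orientation: [2.335, -2.102, 0.001]
ft_force: [-1.7, 0.2, 5.8]
width: 13.7
```

```bash
python3 -m inch '[{"tx":0,"ty":0,"tz":0,"ax":0,"ay":0,"az":0,"jaw":0.35},{"tx":0,"ty":0,"tz":0,"ax":0,"ay":0,"az":0,"jaw":0.35},{"tx":0,"ty":0,"tz":0,"ax":0,"ay":0,"az":0,"jaw":0.35},{"tx":0,"ty":0,"tz":-2.5,"ax":0,"ay":0,"az":0,"jaw":0.35},{"tx":0,"ty":0,"tz":-2.5,"ax":0,"ay":0,"az":0,"jaw":0.35},{"tx":0,"ty":3.5,"tz":0,"ax":0,"ay":0,"az":0,"jaw":0.35},{"tx":0,"ty":3.5,"tz":0,"ax":0,"ay":0,"az":0,"jaw":0},{"tx":-0.2,"ty":0,"tz":0,"ax":0,"ay":0,"az":0,"jaw":0},{"tx":0,"ty":0,"tz":0,"ax":0,"ay":0,"az":0,"jaw":0}]'
python3 - <<'E'
import numpy as np,subprocess
a=.105;c=np.array([533.5,-383.7]);u=np.array([np.cos(a),np.sin(a)]);v=np.array([-u[1],u[0]])
for X in(-126,):
    p=c+X*u+66*v;x,y=['%.1f'%t for t in p];subprocess.run(['python3','go.py',x,y,'60','-84',x,y,'20','-84'])
E
python3 view2.py wset
```

```text
t: 21.25
ee_pos: [401.0, -331.8, 104.0]
orientation: [-2.334, 2.103, -0.001]
ft_force: [1.0, -0.3, 0.7]
width: 4.3
t 21.25 tcp [ 401.  -331.8  104. ] yaw -84.03 tool z [ 0.001 -0.    -1.   ] w 4.3 F [ 1.  -0.3  0.7] q [-0.71  0.45  1.94  0.    0.75  0.75]
az total -0.03 then tx -0.05 ty -0.03 tz 4.40
az total -0.0 then tx 0.00 ty 0.00 tz 4.00
top blue top x [-28.6  -4.2  24.1] y [-43.7   5.3  47.6] z 44.1
  rect ((-2.150125503540039, 2.1000823974609375), (53.55439758300781, 94.91400909423828), 0.5710889101028442)
  block/plate y hist (array([ 0,  0,  3, 17, 12, 17,  2,  0,  4, 13,  8,  0]), array([-90, -86, -82, -78, -74, -70, -66, -62, -58, -54, -50, -46, -42]))
  cheek y [53.8 96.7] x [-59.5  42.8]
side blue top x [-27.7  -5.4  24.2] y [-37.9  18.5  49.8] z 45.0
  rect ((-1.2988395690917969, 6.465290069580078), (53.830387115478516, 88.62105560302734), 1.657387614250183)
  block/plate y hist (array([ 0,  0,  2,  5,  7, 16,  4,  2,  1,  3,  2,  0]), array([-90, -86, -82, -78, -74, -70, -66, -62, -58, -54, -50, -46, -42]))
  cheek y [53.4 98.6] x [-59.2  42.8]
```

View pics/wset.png

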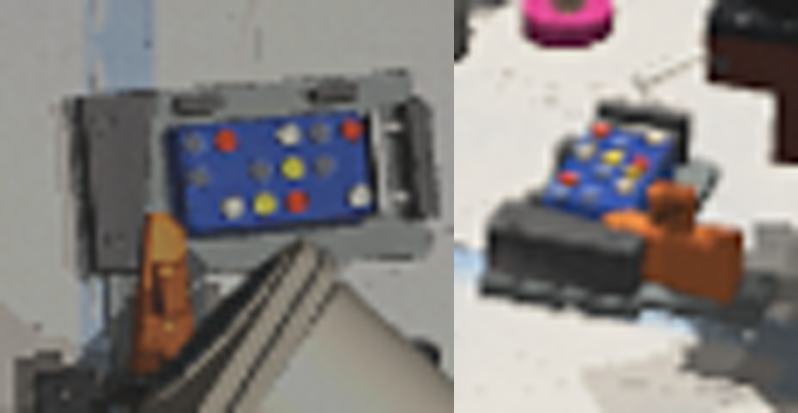

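The wedge stands upright in the gap mouth, thin end at (165,215), and the rack is unchanged. Next, down behind the thick end, then push.

```bash
python3 -m inch '[{"tx":0,"ty":0,"tz":4,"ax":0,"ay":0,"az":0,"jaw":0},{"tx":0,"ty":0,"tz":3.4,"ax":0,"ay":0,"az":0,"jaw":0},{"tx":0,"ty":0,"tz":1,"ax":0,"ay":0,"az":0,"jaw":0},{"tx":0,"ty":0,"tz":0,"ax":0,"ay":0,"az":0,"jaw":0}]'; python3 -m inch '[{"tx":0,"ty":-0.7,"tz":0,"ax":0,"ay":0,"az":0,"jaw":0},{"tx":0,"ty":-0.7,"tz":0,"ax":0,"ay":0,"az":0,"jaw":0},{"tx":0,"ty":-0.5,"tz":0,"ax":0,"ay":0,"az":0,"jaw":0},{"tx":0,"ty":0,"tz":0,"ax":0,"ay":0,"az":0,"jaw":0}]'; python3 -m inch '[{"tx":0,"ty":-0.5,"tz":0,"ax":0,"ay":0,"az":0,"jaw":0},{"tx":0,"ty":-0.5,"tz":0,"ax":0,"ay":0,"az":0,"jaw":0},{"tx":0,"ty":0,"tz":0,"ax":0,"ay":0,"az":0,"jaw":0}]'
```

```text
t: 21.85
ee_pos: [400.6, -331.4, 19.5]
orientation: [2.335, -2.102, -0.001]
ft_force: [0.5, -0.2, -0.0]
width: 0.7
t: 22.35
ee_pos: [419.9, -329.7, 20.2]
orientation: [-2.335, 2.102, -0.002]
ft_force: [0.1, -1.0, 0.2]
width: 0.4
t: 22.72
ee_pos: [429.6, -328.6, 19.8]
orientation: [-2.335, 2.102, -0.001]
ft_force: [-0.1, -0.0, -0.4]
width: 0.6
```

```bash
python3 -m inch '[{"tx":0,"ty":-0.5,"tz":0,"ax":0,"ay":0,"az":0,"jaw":0},{"tx":0,"ty":0,"tz":0,"ax":0,"ay":0,"az":0,"jaw":0}]'; python3 -m inch '[{"tx":0,"ty":-0.5,"tz":0,"ax":0,"ay":0,"az":0,"jaw":0},{"tx":0,"ty":0,"tz":0,"ax":0,"ay":0,"az":0,"jaw":0}]'
python3 - <<'E'
from h import *
pr=(533.5,-383.7,.105)
def car(P):
    u=np.atleast_2d(P)[:,:2]-pr[:2];c,s=np.cos(pr[2]),np.sin(pr[2]);return np.c_[c*u[:,0]+s*u[:,1],-s*u[:,0]+c*u[:,1]]
print('tcp',car(get_obs()['ee_pos']))
for n in("top","side"):
    im,d=viewer.get_image(n);P=cloud(n,d,np.ones_like(d,bool));q=car(P)
    h=cv2.cvtColor(im,cv2.COLOR_RGB2HSV).reshape(-1,3)[(d>0).ravel()]
    o=(abs(q[:,0]+45)<90)&(abs(q[:,1]-60)<40)&(h[:,0]<20)&(h[:,1]>150)&(h[:,2]>60)&(P[:,2]>18)
    t=o&(P[:,2]>54)
    print(n,o.sum(),'wedge x',np.percentile(q[o,0],[2,98]).round(1),'y',np.percentile(q[o,1],[2,98]).round(1),'tab',t.sum(),np.median(q[t],0).round(1) if t.sum() else '')
E
```

```text
t: 22.98
ee_pos: [434.5, -328.0, 19.8]
orientation: [-2.335, 2.102, -0.0]
ft_force: [-0.2, -0.8, 0.1]
width: 0.8
t: 23.22
ee_pos: [439.5, -327.5, 19.8]
orientation: [-2.334, 2.102, -0.001]
ft_force: [-0.0, 0.8, -0.4]
width: 1.3
tcp [[-87.55888185  65.71773185]]
top 34 wedge x [-27.9  18.2] y [23.8 69.1] tab 1 [-25.2  66. ]
side 100 wedge x [-77.1   1.3] y [56.  81.1] tab 7 [-30.3  68.4]
```

```bash
cat > m.py <<'E'
from h import *
pr=(533.5,-383.7,.105)
def car(P):
    u=np.atleast_2d(P)[:,:2]-pr[:2];c,s=np.cos(pr[2]),np.sin(pr[2]);return np.c_[c*u[:,0]+s*u[:,1],-s*u[:,0]+c*u[:,1]]
print('tcp',car(get_obs()['ee_pos']).round(1))
for n in("top","side"):
    im,d=viewer.get_image(n);P=cloud(n,d,np.ones_like(d,bool));q=car(P)
    h=cv2.cvtColor(im,cv2.COLOR_RGB2HSV).reshape(-1,3)[(d>0).ravel()]
    o=(abs(q[:,0]+30)<80)&(abs(q[:,1]-60)<40)&(h[:,0]<20)&(h[:,1]>150)&(h[:,2]>60)
    b=o&(P[:,2]>20)&(P[:,2]<52);t=o&(P[:,2]>56)
    for k,s in(('body',b),('tab',t)):
        if s.sum()>3: print(n,k,s.sum(),'x',np.percentile(q[s,0],[2,50,98]).round(1),'y',np.percentile(q[s,1],[2,50,98]).round(1),'z max',np.percentile(P[s,2],98).round(1))
    r=(abs(q[:,0])<60)&(abs(q[:,1])<90)&(h[:,0]>105)&(h[:,0]<130)&(h[:,1]>110)&(P[:,2]>38)
    if r.sum()>20:print(n,'rack',cv2.minAreaRect(q[r].astype(np.float32)))
E
python3 -m inch '[{"tx":0,"ty":-0.4,"tz":0,"ax":0,"ay":0,"az":0,"jaw":0},{"tx":0,"ty":0,"tz":0,"ax":0,"ay":0,"az":0,"jaw":0}]'; python3 -m inch '[{"tx":0,"ty":-0.4,"tz":0,"ax":0,"ay":0,"az":0,"jaw":0},{"tx":0,"ty":0,"tz":0,"ax":0,"ay":0,"az":0,"jaw":0}]';python3 -m inch '[{"tx":0,"ty":-0.4,"tz":0,"ax":0,"ay":0,"az":0,"jaw":0},{"tx":0,"ty":0,"tz":0,"ax":0,"ay":0,"az":0,"jaw":0}]';python3 -m inch '[{"tx":0,"ty":-0.4,"tz":0,"ax":0,"ay":0,"az":0,"jaw":0},{"tx":0,"ty":0,"tz":0,"ax":0,"ay":0,"az":0,"jaw":0}]';python3 m.py
```

```text
t: 23.58
ee_pos: [443.2, -327.1, 19.8]
orientation: [2.335, -2.102, -0.0]
ft_force: [-1.1, -0.7, -0.1]
width: 0.5
t: 23.82
ee_pos: [447.2, -326.6, 19.7]
orientation: [-2.335, 2.102, 0.0]
ft_force: [-2.7, -1.6, 0.1]
width: 0.2
t: 24.08
ee_pos: [451.1, -326.2, 19.7]
orientation: [2.334, -2.102, -0.0]
ft_force: [-2.8, -2.6, -0.3]
width: 0.7
t: 24.32
ee_pos: [454.8, -325.8, 19.7]
orientation: [2.334, -2.102, -0.001]
ft_force: [-3.4, -2.3, -0.1]
width: 0.7
tcp [[-72.2  65.8]]
top body 20 x [-4.8  7.7 17.9] y [52.  58.7 63.1] z max 51.1
top rack ((3.6595630645751953, -2.3050537109375), (95.762451171875, 49.107521057128906), 83.95135498046875)
side body 60 x [-61.  -48.2  11.7] y [53.4 70.6 79.2] z max 51.9
side tab 5 x [-56.6 -12.  -10.5] y [56.7 61.3 73.1] z max 65.8
```

```bash
python3 -m inch '[{"tx":0,"ty":-0.4,"tz":0,"ax":0,"ay":0,"az":0,"jaw":0},{"tx":0,"ty":0,"tz":0,"ax":0,"ay":0,"az":0,"jaw":0}]'; python3 -m inch '[{"tx":0,"ty":-0.4,"tz":0,"ax":0,"ay":0,"az":0,"jaw":0},{"tx":0,"ty":0,"tz":0,"ax":0,"ay":0,"az":0,"jaw":0}]';python3 -m inch '[{"tx":0,"ty":-0.3,"tz":0,"ax":0,"ay":0,"az":0,"jaw":0},{"tx":0,"ty":0,"tz":0,"ax":0,"ay":0,"az":0,"jaw":0}]';python3 m.py
```

```text
t: 24.68
ee_pos: [458.7, -325.5, 19.7]
orientation: [2.334, -2.102, -0.001]
ft_force: [-4.6, -2.8, -1.2]
width: 0.2
t: 24.92
ee_pos: [462.4, -325.1, 19.6]
orientation: [2.334, -2.102, -0.002]
ft_force: [-6.2, -4.6, -0.8]
width: 0.6
t: 25.18
ee_pos: [465.0, -324.8, 19.6]
orientation: [2.334, -2.102, -0.002]
ft_force: [-7.2, -4.9, 0.0]
width: 0.5
tcp [[-62.   65.8]]
top body 11 x [11.6 20.6 27.6] y [51.1 56.9 62.3] z max 51.7
top rack ((14.764666557312012, -29.698047637939453), (62.272403717041016, 36.02061080932617), 47.89745330810547)
side body 42 x [-51.1 -25.7  25.9] y [42.4 62.3 76.5] z max 51.5
```

```bash
python3 -m inch '[{"tx":0,"ty":-0.3,"tz":0,"ax":0,"ay":0,"az":0,"jaw":0},{"tx":0,"ty":0,"tz":0,"ax":0,"ay":0,"az":0,"jaw":0}]'; python3 -m inch '[{"tx":0,"ty":-0.4,"tz":0,"ax":0,"ay":0,"az":0,"jaw":0},{"tx":0,"ty":0,"tz":0,"ax":0,"ay":0,"az":0,"jaw":0},{"tx":0,"ty":0,"tz":0,"ax":0,"ay":0,"az":0,"jaw":0}]';python3 m.py;python3 -m inch '[{"tx":0,"ty":1,"tz":0,"ax":0,"ay":0,"az":0,"jaw":0},{"tx":0,"ty":3,"tz":0,"ax":0,"ay":0,"az":0,"jaw":0},{"tx":0,"ty":4,"tz":-2,"ax":0,"ay":0,"az":0,"jaw":0},{"tx":0,"ty":0,"tz":-5,"ax":0,"ay":0,"az":0,"jaw":0},{"tx":-4,"ty":0,"tz":-4,"ax":0,"ay":0,"az":0,"jaw":0},{"tx":-6,"ty":0,"tz":0,"ax":0,"ay":0,"az":0,"jaw":0},{"tx":-6,"ty":0,"tz":0,"ax":0,"ay":0,"az":0,"jaw":0},{"tx":-6,"ty":0,"tz":0,"ax":0,"ay":0,"az":0,"jaw":0},{"tx":-6,"ty":0,"tz":0,"ax":0,"ay":0,"az":0,"jaw":0}]';python3 m.py; python3 view2.py home
```

```text
t: 25.52
ee_pos: [467.8, -324.6, 19.6]
orientation: [2.334, -2.102, -0.003]
ft_force: [-8.8, -6.4, -0.0]
width: 0.9
t: 25.9
ee_pos: [470.1, -323.9, 19.4]
orientation: [2.333, -2.1, -0.007]
ft_force: [-13.7, -8.0, 3.3]
width: 0.4
tcp [[-56.8  66.1]]
top body 12 x [18.9 26.2 33.2] y [45.7 56.7 61.1] z max 49.9
top rack ((7.210973739624023, -26.89447593688965), (48.03315353393555, 36.23580551147461), 88.43949890136719)
side body 29 x [-41.  -12.7  23.9] y [52.9 62.6 72.3] z max 51.9
t: 27.12
ee_pos: [364.5, -52.0, 130.3]
orientation: [-2.332, 2.102, -0.003]
ft_force: [0.8, 0.9, 0.8]
width: 0.7
tcp [[-133.3  347.6]]
top body 60 x [-43.8 -17.2  30.6] y [46.7 58.1 70.6] z max 51.6
top tab 29 x [-17.4  -5.6   8.9] y [49.6 56.7 62.3] z max 79.0
top rack ((-0.8106708526611328, -4.724250793457031), (52.28069305419922, 91.04359436035156), 1.0015220642089844)
side body 15 x [-3.6 13.4 27.3] y [45.5 58.9 64.8] z max 51.5
side tab 24 x [-17.   -5.6   4.4] y [55.7 60.7 69.1] z max 75.8
top blue top x [-26.5  -0.7  24.5] y [-49.9  -3.2  40. ] z 44.3
  rect ((-0.6146621704101562, -5.358654022216797), (52.29934310913086, 91.99058532714844), 1.513325810432434)
  block/plate y hist (array([ 0,  0,  5, 13, 13, 20,  1, 10, 13,  2,  3,  0]), array([-90, -86, -82, -78, -74, -70, -66, -62, -58, -54, -50, -46, -42]))
  cheek y [51.  96.8] x [-45.5  42. ]
side blue top x [ 6.6 10.3 26.4] y [-39.9 -18.5  -9.8] z 44.5
  block/plate y hist (array([0, 0, 0, 0, 0, 0, 0, 0, 0, 0, 0, 1]), array([-90, -86, -82, -78, -74, -70, -66, -62, -58, -54, -50, -46, -42]))
  cheek y [51.3 96. ] x [-16.9  43.7]
```

View pics/home.png

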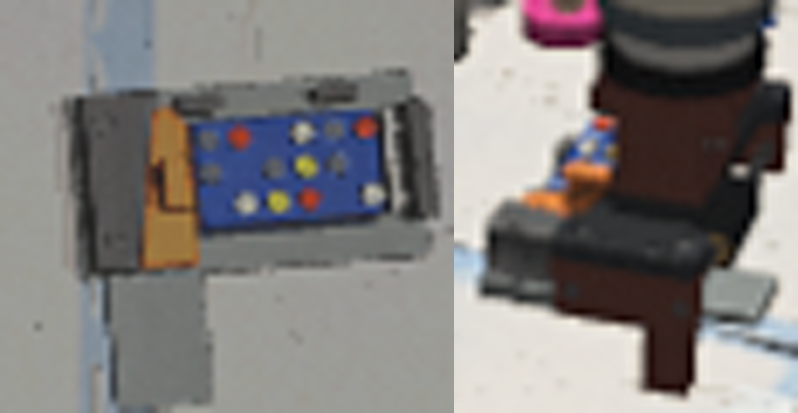

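Run:
```python
from workcell import ctrl,get_obs
print(get_obs()['t'],get_obs()['ft_force']);print(ctrl.close_job())
```

```text
27.325 [ 0.99097145  0.11961253 -0.22235181]
the job is handed in; nothing more can be done
None
```

The job is handed in, at 27.3 s of the 69 s allowed: the rack is in the bay, the wedge is driven home, and the arm is clear of everything. The hand-in gave no verdict, so what follows is my own last measurements.

**What I did:** I first pulled the rack about 60 mm away from the shaker, because the gripper body would have come too close to it. I then regripped it at its centre, set it in the bay against the sprung plate and let go. I set the wedge in the mouth of the gap by its tab, then pushed it in low on the thick end with closed fingers. The push force peaked at about 16 N.

**Last checks (top camera, after backing off):**

| Item | Measured | Wanted |
|---|---|---|
| Wedge tab | carrier x −5.6, y 56.7 mm | x −5, y 56 mm |
| Wedge thick end | flush with the cheek front within about 2 mm | within 9 mm |
| Rack centre | x about −1, y about −5 mm | within 12 mm each way |
| Rack angle | about 1–1.5° off square, flat | below 0.1 rad (5.7°) |
| Sprung plate | pressed roughly 6–8 mm | over 3.5 mm |

**Less certain:**
- **Side camera:** the arm hid most of the rack in the last side view, so it only confirmed the wedge tab's x (−5.6 mm). It put the tab's y at about 61 mm, where the top camera had 57 mm; both are inside the limits.
- **Carrier fit:** the two cameras' fits of the carrier differed by 1–7 mm, depending on the method. I used a value between them.
- **Plate travel:** I inferred it from depth images and the rack's shift, since I could not read the plate directly.
- **Bystanders:** I felt no contact with any of them, but did not re-measure their positions.

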